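# Set the sorting switch and send a carton down the lane with room

### The arm

A 6-joint arm with a two-finger parallel gripper is mounted at the origin on the work surface. World frame = base frame: x ahead of the robot, y to its left, z up, the work surface at z = 0. Lengths are in m, angles in rad, forces in N, time in s.
With the tool pointing down it reaches from about 0.425 to 1.125 m from the base axis. Payload 14.9 kg.
Tool frame: the origin (TCP) lies between the finger pads; the fingertips stand 11 mm ahead of it and the grasp point (between the pads) lies 8 mm behind it (manip.tip_extent is the distance from the TCP to the fingertips, in m); x points along the fingers, z is the direction in which the jaws open and shut, and the axes are right-handed (so a half turn about x gives the same grasp; the last joint's range is limited). The gripper opens to 91 mm and grips with 3 to 60 N. Pads are 32 mm wide; open, the fingers measure 118 mm over their backs; the gripper's body (76 mm by 178 mm) begins 60 mm behind the grasp point.
Start: joints at [1.175, 0.379, 1.734, -0, 1.028, -0.033], TCP at [0.248, 0.654, 0.225] pointing down, gripper open.
Joint ranges: [-2.77, 2.77], [-0.74, 2.19], [0, 2.66], [-1.06, 4.2], [0.31, 2.87], [-3.08, 3.08]. Speed limits (rad/s): [1.89, 1.89, 2.39, 3.14, 3.14, 3.14].

### API

Orientations are given as a unit quaternion [x, y, z, w].
In Python, from station import manip gives the robot as it stands. The module is installed in compiled form; this text tells all that it offers.
- The arm moves only by the shell command python3 -m inch 'ROWS' [FORCE]. ROWS is a JSON object of lists of equal length, an entry for each row: "linear": the shift along the world's x, y, z in m, a list of three; "angular": the turn, a rotation vector about the world's x, y, z in degrees, a list of three; "claw": the finger opening in m, from 0 to 0.0912. A call has 1 to 20 rows; each row shifts and turns the pose as measured when the row begins; what a row does not reach is not made up. A row lasts 1/12 s, in which the tool goes at most 41.7 mm and 7.16 degrees, less where a joint would pass 70% of its speed; a pose out of reach is approached as far as the arm can. A call is refused whole if a number of a shift passes 0.0417 or a number of a turn 7.16, either way. A call with a gripper value outside its range is refused whole. The fingers move at their own pace and stop on an object; FORCE is the grip in N (left out, the last holds). Time passes only in rows, so rows that do not move let the fingers close. It gives the time, the measured TCP pose, the force and the opening at its end, in the units of the state.
- manip.state(): the state, without advancing time (a new reading comes with each control period).
- manip.capture(name): name is "scene" or "side" or "wrist"; returns (picture, depth): 384x512x3 uint8, blue, green, red; 384x512 float32, m along the optical axis (not along the pixel's ray), 0 where there is no reading.
- manip.get_calibration(name): a dict with "fx", "fy", "cx", "cy" (pixels), "extrinsics" (4x4, takes a point from camera to world coordinates). Camera axes: x right, y down, z forward; pixel columns grow to the right and rows downward; lengths in m; the calibration is good to about 2 mm. A picture is of the moment at which its call begins: read the wrist's pose just before it. get_calibration takes no time and is no camera call; for the wrist camera it gives the pose at the moment of the call.
- manip.job_done(): hands the job in, once; it reports no verdict.
The state is a dict: "time_s": time; "joints": joint angles; "joint_velocities": joint speeds; "effort": joint torques, N m; "tcp_pos": TCP position; "tcp_rot": TCP orientation; "contact_force": force on the tool from outside, world axes, zero at the start; "torque": the same for the moment, N m; "opening": finger opening in m.
Only numpy, scipy, OpenCV 4.12 (cv2) and the standard library are available. Lean on these libraries where they do the work, as an engineer would, in place of code of your own. Each camera call takes 0.05 s, during which the arm holds its last target.

### The job

One of the two sorting lanes is full and its last carton is sticking out of the mouth: push that carton back in behind the divider's nose, then swing the yellow switch arm fully across to shut off that lane. Then slide the carton with the red band off the apron into the other lane, right up against the carton already there and completely inside the lane's mouth. Keep the cartons upright, leave the switch arm over, and do not disturb the white box and tape roll on the apron or the tools lying round the table.

Things in the scene. Friction and masses are not known exactly. Their poses are not given: they have to be found in the camera images.
- sorter: fixed sheet-metal sorting table on the bench, 294 mm (x) by 870 mm (y); place and yaw vary. Origin on the bench under it; x away from the robot, y along it AGAINST the flow (cartons go towards -y). Deck top z = 30 mm. Side guides: inner faces x = -141 and +141 mm, tops z = 60 mm. Undivided apron from y = -60 to its open end at y = +500 mm; two lanes from y = -60 to -360 mm
- nose (a point): top of the rounded nose of the lane divider, where both lane mouths begin (sorter x = 0, y = -60, z = 60 mm). The divider is 30 mm wide (sorter x = -15 to +15 mm), 30 mm high over the deck, and runs to the end stop
- near_lane (a point): middle of the deck of the near lane (sorter x = -78, y = -210, z = 30 mm): 126 mm wide, 300 mm long, mouth at y = -60 mm, end stop at y = -360 mm with its top at z = 60 mm
- far_lane (a point): middle of the deck of the far lane (sorter x = +78, y = -210, z = 30 mm), same sizes
- switch (a joint): switch arm: upright yellow blade 5 mm thick, 200 mm long, 4 to 44 mm over the deck, round rubber tip, pivot at sorter x = 0, y = -75 mm. Rad about z: 0 points along +y; positive swings the tip to -x (shuts the near lane), negative to +x (shuts the far lane); stops at +-0.70, tip by the side guide. Stiff (0.12 N m), stays where left; starts within +-0.2
- switch_grip (a point): middle of the black upright round hand grip on the switch arm, 150 mm from the pivot: diameter 24 mm, from 52 to 97 mm over the deck (point 75 mm over the deck). Push it sideways or pinch it
- send_mid (a point): centre of the carton to be sent: light kraft, with a red band of tape right round it, 105 mm (own x) by 130 mm (own y) by 74 mm high, 0.25 to 0.5 kg, too wide to grip; it waits on the apron, askew up to 0.5 rad from the sorter's axes. Cartons slide on the deck with friction about 0.6
- tail_mid (a point): centre of the dark brown carton that stands last in the full lane and sticks out of its mouth by 14 to 36 mm: 105 mm (own x) by 140 mm (own y, along the lane) by 62 mm high, about 0.35 kg. It and the carton ahead of it have about 15 mm to spare in the lane once they are pushed home. It may be in either lane
- row_a_mid (a point): centre of a kraft carton 104 mm (own x) by 145 mm (own y, along the lane) by 70 mm high, about 0.4 kg. There is one such carton in each lane, some 25 to 40 mm short of the end stop; it is free to be pushed along
- row_b_mid (a point): centre of the other such kraft carton, in the other lane, same size
- packet_mid (a point): centre of a small white box, 75 by 85 by 55 mm high, waiting at the upstream end of the apron in one of its corners; leave alone
- taperoll_mid (a point): centre of a brown roll of packing tape lying flat, 98 mm diameter, 48 mm high, in the other upstream corner of the apron; leave alone
- dispenser_mid (a point): a blue tape dispenser on the bench beyond the lane end of the sorter, 75 by 200 mm, 120 mm high (point 40 mm up); leave alone
- marker: a marker pen lying on the bench before the sorter, 17 mm thick, 110 mm long; origin at its underside; leave alone
- cutter: a yellow box cutter lying on the bench before the sorter, 150 by 30 by 20 mm; origin at its underside; leave alone

How it is judged:
By the outcome, as a careful person would: the job done as asked, in the order asked, and still so for the second after the job is handed in, with the robot touching nothing.
It also fails if it takes over 72 s, if anything falls off the work surface, if the arm or the gripper's body presses on something with over 40 N, if the wrist force passes 120 N, or if a joint passes its speed limit or range.

## Working session

There is one attempt and no reset: what is moved stays moved. The work goes in short steps, Python scripts to look and compute and a shell command to move; the robot and the scene stay as the last step left them, time stands still between calls to the robot, and variables do not carry over. Pictures are saved under pics/ and viewed, and the job is handed in when it is done.

```bash
mkdir -p pics
cat > h.py <<'E'
import numpy as np, cv2
from station import manip
def cap(n,fn=None):
    c=manip.get_calibration(n); im,d=manip.capture(n)
    if fn: cv2.imwrite('pics/'+fn,im)
    np.savez('last_'+n+'.npz',im=im,d=d,E=np.array(c['extrinsics']),K=np.array([c['fx'],c['fy'],c['cx'],c['cy']]))
    return im,d
def load(n):
    return np.load('last_'+n+'.npz')
def world(L):
    d=L['d'];fx,fy,cx,cy=L['K'];v,u=np.mgrid[:d.shape[0],:d.shape[1]]
    P=np.stack([(u-cx)/fx*d,(v-cy)/fy*d,d],-1)
    return P@L['E'][:3,:3].T+L['E'][:3,3]
def ray(L,u,v,z):
    fx,fy,cx,cy=L['K'];r=L['E'][:3,:3]@np.array([(u-cx)/fx,(v-cy)/fy,1]);o=L['E'][:3,3]
    return o+r*(z-o[2])/r[2]
E
python3 - <<'E'
from h import *
for n in ['scene','side','wrist']:
    cap(n,n+'0.png'); L=load(n); print(n,L['E'].round(3).tolist(),L['K'])
print(manip.state())
E
```

```text
scene [[-0.826, 0.298, -0.479, 1.082], [0.564, 0.45, -0.692, 0.799], [0.01, -0.842, -0.54, 0.766], [0.0, 0.0, 0.0, 1.0]] [412.16530952 412.16530952 250.6093422  187.72422155]
side [[0.971, -0.135, 0.197, 0.24], [-0.238, -0.505, 0.829, -1.124], [-0.013, -0.852, -0.523, 0.765], [0.0, 0.0, 0.0, 1.0]] [417.88622604 417.88622604 257.80421501 194.52086788]
wrist [[0.356, 0.906, 0.228, 0.184], [0.935, -0.345, -0.088, 0.679], [-0.002, 0.244, -0.97, 0.384], [0.0, 0.0, 0.0, 1.0]] [307.00781747 307.00781747 254.77745943 196.00046045]
{'time_s': 0.15, 'joints': array([ 1.17469410e+00,  3.79314856e-01,  1.73465825e+00,  6.58871389e-06,
        1.02853249e+00, -3.33264857e-02]), 'joint_velocities': array([ 2.42058180e-04, -1.69778747e-03, -1.42795929e-03, -9.34026195e-05,
       -9.46950806e-04,  1.09444817e-03]), 'effort': array([-6.84833085e-04, -7.64098191e+01, -4.34660125e+01,  6.50625327e-02,
        4.10105847e-02, -6.71141436e-06]), 'tcp_pos': array([0.24831058, 0.6541453 , 0.22441447]), 'tcp_rot': array([-0.40177137,  0.58226789,  0.401426  ,  0.58172248]), 'contact_force': array([-0.21542263, -0.05813498,  0.69099794]), 'torque': array([ 0.01103063,  0.02204811, -0.00945315]), 'opening': 0.09136370127386051}
```

View pics/scene0.png

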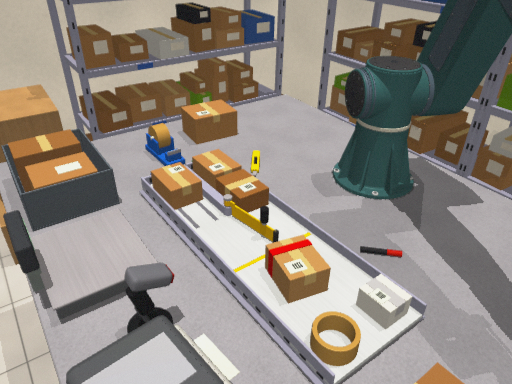

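View pics/side0.png

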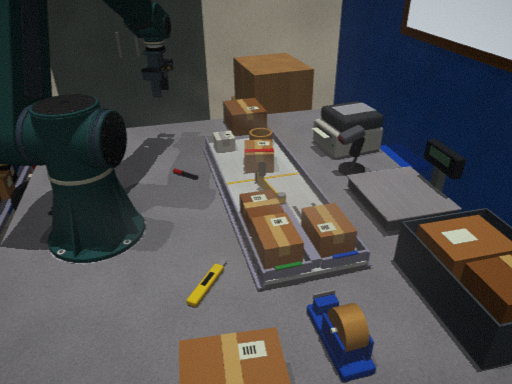

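View pics/wrist0.png

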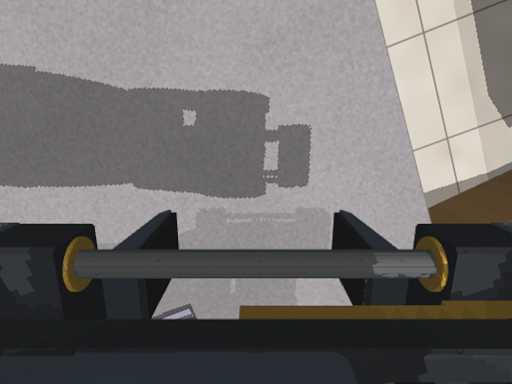

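The near lane is the full one: in the scene view the dark tail carton sits around (247,190), in front of the arm at (255,218). The red-banded carton is around (297,268). Next I'll measure poses.

Run:
```python
from h import *
allp=[]
for n in ['scene','side']:
    L=load(n); W=world(L); ok=L['d']>0
    m=ok&(W[...,2]>0.024)&(W[...,2]<0.036)&(W[...,0]>0.2)&(W[...,0]<1.2)
    m=m.astype(np.uint8); nn,lab,st,_=cv2.connectedComponentsWithStats(m)
    i=1+np.argmax(st[1:,4]); P=W[lab==i]; print(n,'deck',len(P),P.mean(0).round(4),st[i])
    r=cv2.minAreaRect(P[:,:2].astype(np.float32)*1000); print(r)
    allp.append(P)
    m=ok&(W[...,2]>0.054)&(W[...,2]<0.064)
    hsv=cv2.cvtColor(L['im'],cv2.COLOR_BGR2HSV)
    m&=(hsv[...,1]<90)
    mm=cv2.dilate((lab==i).astype(np.uint8),np.ones((25,25)))>0
    m&=mm
    P=W[m]; print('guide',len(P)); print(cv2.minAreaRect(P[:,:2].astype(np.float32)*1000))
    np.save('g_'+n,P)
    a=L['im'].copy(); a[lab==i]=(0,255,0); a[m]=(255,0,255); cv2.imwrite('pics/m_'+n+'.png',a)
```

```text
scene deck 11065 [0.569  0.2311 0.0314] [  174   195   250   189 11065]
((555.802001953125, 160.35694885253906), (287.1063232421875, 697.3330078125), 1.8492993116378784)
guide 1927
((559.1819458007812, 147.21435546875), (297.7110595703125, 723.5306396484375), 1.785227656364441)
side deck 1842 [0.6473 0.0975 0.0303] [ 264  137   60   88 1842]
((631.9005126953125, 162.63632202148438), (137.97462463378906, 629.1298828125), 1.7824023962020874)
guide 498
((617.107421875, 131.28045654296875), (181.63218688964844, 770.1331176757812), 1.695310354232788)
```

Run:
```python
import cv2,numpy as np
a=np.hstack([cv2.imread('pics/m_scene.png')[130:384,130:430],cv2.imread('pics/m_side.png')[110:364,180:380]])
cv2.imwrite('pics/m.png',cv2.resize(a,None,fx=1.6,fy=1.6,interpolation=0))
```

```text
(no output)
```

View pics/m.png

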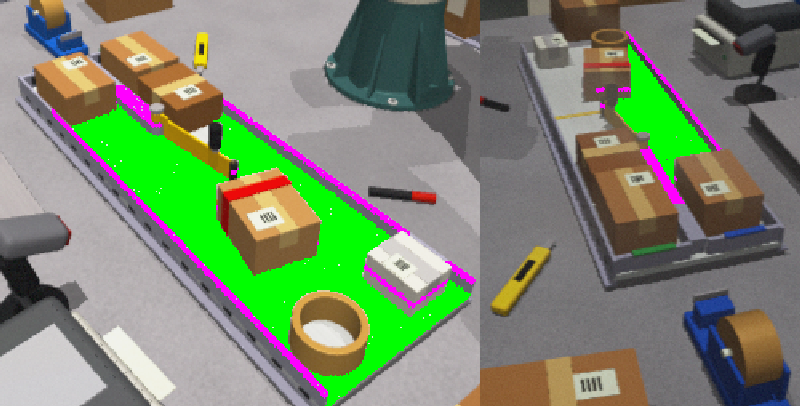

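Run:
```python
from h import *
P=np.vstack([np.load('g_scene.npy'),np.load('g_side.npy')])[:,:2]
# right(near) and far guides: fit lines
th=np.radians(1.8)
R=lambda t:np.array([[np.cos(t),-np.sin(t)],[np.sin(t),np.cos(t)]])
q=P@R(th); c=(q[:,0].min()+q[:,0].max())/2
for nm,m in [('near',q[:,0]<q[:,0].min()+.012),('far',q[:,0]>q[:,0].max()-.012),('div',abs(q[:,0]-c)<.016)]:
    for s in range(2):
        p=P[m]; vx,vy,x0,y0=cv2.fitLine(p.astype(np.float32),cv2.DIST_HUBER,0,.001,.001).ravel()
    print(nm,m.sum(),np.degrees(np.arctan2(-vx/np.sign(vy),abs(vy))).round(2),'mean x',q[m,0].mean().round(4),np.percentile(q[m,0],[1,50,99]).round(4),'y',q[m,1].min().round(4),q[m,1].max().round(4))
for n in ['scene','side']:
    L=load(n);W=world(L);qq=W[...,:2]@R(th)
    m=(L['d']>0)&(abs(W[...,2]-.0305)<.004)&(abs(qq[...,0]-c)<.14)
    y=qq[m][:,1]; y=y[(y>-.4)&(y<.7)]; print(n,'deck end',y.min(),y.max(),np.percentile(y,[.1,99.9]))
    # divider nose
    m=(L['d']>0)&(abs(W[...,2]-.06)<.005)&(abs(qq[...,0]-c)<.014)
    hsv=cv2.cvtColor(L['im'],cv2.COLOR_BGR2HSV)
    m&=hsv[...,1]<90
    y=np.sort(qq[m][:,1]); y=y[(y<.3)]; print('div y',len(y),y[-30:].round(3))
```

```text
near 567 1.9 mean x 0.4212 [0.4154 0.4217 0.4253] y -0.0716 0.4901
far 1142 1.67 mean x 0.7081 [0.7019 0.7086 0.7119] y -0.2322 0.4967
div 487 1.95 mean x 0.5668 [0.5505 0.5672 0.579 ] y -0.2732 0.1829
scene deck end -0.369322665139621 0.4915134766951851 [-0.19508377  0.49106936]
div y 284 [-0.114 -0.114 -0.11  -0.107 -0.107 -0.105 -0.105 -0.104 -0.101 -0.101
 -0.097 -0.095 -0.095 -0.093 -0.091 -0.089 -0.086 -0.081 -0.078 -0.077
 -0.076 -0.074 -0.074 -0.072 -0.072 -0.072 -0.071 -0.07  -0.07  -0.07 ]
side deck end -0.3839705456500097 0.6931491329467054 [-0.38304971  0.66624204]
div y 498 [-0.106 -0.105 -0.104 -0.103 -0.103 -0.102 -0.101 -0.101 -0.101 -0.101
 -0.099 -0.097 -0.097 -0.096 -0.095 -0.095 -0.094 -0.094 -0.093 -0.093
 -0.093 -0.092 -0.089 -0.086  0.176  0.179  0.179  0.179  0.181  0.183]
```

```bash
cat >> h.py <<'E'
TH=np.radians(1.8); OX,OY=0.5647,-0.007  # rotated-frame origin
RT=np.array([[np.cos(TH),-np.sin(TH)],[np.sin(TH),np.cos(TH)]])
def tos(P): 
    q=np.asarray(P)[...,:2]@RT; return q-np.array([OX,OY])
def tow(q): return (np.asarray(q)+np.array([OX,OY]))@RT.T
E
python3 - <<'E'
from h import *
print('origin world',tow([0,0]))
for n in ['scene','side']:
    L=load(n);W=world(L);S=tos(W);z=W[...,2];ok=(L['d']>0)&(abs(S[...,0])<.15)&(S[...,1]>-.42)&(S[...,1]<.51)
    for nm,lo,hi in [('z92',.088,.0955),('z100+',.0965,.109),('grip',.118,.135),('packet/roll',.074,.087)]:
        m=(ok&(z>lo)&(z<hi)).astype(np.uint8)
        k,lab,st,_=cv2.connectedComponentsWithStats(m)
        for i in range(1,k):
            if st[i,4]<15: continue
            P=S[lab==i]; r=cv2.minAreaRect((P*1000).astype(np.float32)); print(n,nm,st[i],'z',np.median(z[lab==i]).round(4),[np.round(x,1) for x in r])
    m=ok&(abs(z-.06)<.005)&(S[...,1]<-.33)&(abs(S[...,0])<.12); 
    if m.sum(): print('stop',m.sum(),np.percentile(S[m][:,1],[2,50,98]))
    hsv=cv2.cvtColor(L['im'],cv2.COLOR_BGR2HSV)
    m=ok&(hsv[...,0]>20)&(hsv[...,0]<32)&(hsv[...,1]>180)&(abs(S[...,1])<.2)&(z>.04)
    P=S[m]; print('yellow',len(P), z[m].min(),z[m].max()); 
    if len(P)>5: print(cv2.minAreaRect((P*1000).astype(np.float32)), cv2.fitLine(P.astype(np.float32),cv2.DIST_HUBER,0,.001,.001).ravel())
E
```

```text
origin world [0.56464123 0.01074111]
scene z92 [192 158  77  42 933] z 0.0932 [array([ -77.3, -187.3]), array([296.1, 110.9]), np.float64(89.2)]
scene z92 [151 173  51  22 110] z 0.0923 [array([ 110.2, -230.5]), array([ 86.1, 174.8]), np.float64(35.8)]
scene z92 [223 194   9   6  46] z 0.0911 [array([ -0.1, -77.7]), array([25.5, 23.5]), np.float64(56.2)]
scene z92 [260 219   8   4  18] z 0.091 [array([-15.2,  77.9]), array([ 8.8, 19.3]), np.float64(48.4)]
scene z92 [265 248  65  38 153] z 0.0921 [array([ 52.4, 262.7]), array([ 81.6, 165.6]), np.float64(25.5)]
scene z100+ [192 149  49  27 723] z 0.1015 [array([ -77.8, -262.8]), array([151.5, 106.8]), np.float64(89.1)]
scene z100+ [151 162  51  30 859] z 0.1013 [array([  76.6, -256.1]), array([154.1, 105.4]), np.float64(89.3)]
scene z100+ [260 215   9   5  29] z 0.1012 [array([-16.4,  77.9]), array([12. , 21.6]), np.float64(49.1)]
scene z100+ [ 265  234   66   50 1838] z 0.1056 [array([ 16.1, 245.7]), array([135.5, 109.2]), np.float64(75.9)]
scene grip [260 206   9   8  60] z 0.1265 [array([-19.5,  73.7]), array([23.6, 22. ]), np.float
[... 2699 characters left out ...]
  12  28  39] z 0.0803 [array([-130.4, -114.3]), array([140.5,   3.2]), np.float64(89.9)]
side packet/roll [277 196   9   5  29] z 0.0794 [array([ -5.9, -83.7]), array([13.4, 25.2]), np.float64(60.5)]
side packet/roll [301 213  56  33 210] z 0.0806 [array([  39.7, -280. ]), array([ 86.2, 177.5]), np.float64(35.0)]
side packet/roll [251 225  52  33 201] z 0.0806 [array([-113.5, -289.8]), array([ 82.7, 175. ]), np.float64(35.0)]
stop 538 [-0.37500329 -0.36387536 -0.33097336]Traceback (most recent call last):
  File "<stdin>", line 15, in <module>
    return umr_minimum(a, axis, None, out, keepdims, initial, where)
ValueError: zero-size array to reduction operation minimum which has no identity
```

```bash
sed -i 's/OX,OY=0.5647,-0.007/OX,OY=0.5635,-0.0095/' h.py
cat >> h.py <<'E'
from scipy.spatial.transform import Rotation as Ro
def st():
    s=manip.state(); M=Ro.from_quat(s['tcp_rot']).as_matrix(); z=M[:,2]; x=M[:,0]
    q=tos(s['tcp_pos'])
    print('t',round(s['time_s'],2),'tcp',s['tcp_pos'].round(4),'sorter mm',(q*1000).round(1),'jaw yaw sorter deg',(np.degrees(np.arctan2(z[1],z[0]))-1.8).round(2),'fingers',x.round(3),'F',s['contact_force'].round(1),'op',round(s['opening'],4),'j',s['joints'].round(2))
E
python3 - <<'E'
from h import *
st()
for nm,q in dict(tailpre=(-.078,0.0),tailend=(-.078,-.054),grip=(-.019,.0745),gripend=(-.0966,.0397),send=(.017,.248)).items(): print(nm,tow(q).round(4))
E
```

```text
t 0.15 tcp [0.2483 0.6541 0.2244] sorter mm [-294.8  655.5] jaw yaw sorter deg 67.41 fingers [-0.    -0.001 -1.   ] F [-0.2 -0.1  0.7] op 0.0914 j [ 1.17  0.38  1.73  0.    1.03 -0.03]
tailpre [0.4856 0.0058]
tailend [ 0.4873 -0.0482]
grip [0.5422 0.0821]
gripend [0.4657 0.0449]
send [0.5727 0.2566]
```

```bash
python3 -m inch '{"linear":[[0.012,-0.033,0],[0.012,-0.033,0],[0.012,-0.033,0],[0.012,-0.033,0],[0.012,-0.033,0],[0.012,-0.033,0],[0.012,-0.033,0],[0.012,-0.033,0],[0.012,-0.033,0],[0.012,-0.033,0],[0.012,-0.033,0],[0.012,-0.033,0],[0.012,-0.033,0],[0.012,-0.033,0],[0.012,-0.033,0],[0.012,-0.033,0],[0.012,-0.033,0],[0.012,-0.033,0]],"angular":[[0,0,-3.5],[0,0,-3.5],[0,0,-3.5],[0,0,-3.5],[0,0,-3.5],[0,0,-3.5],[0,0,-3.5],[0,0,-3.5],[0,0,-3.5],[0,0,-3.5],[0,0,-3.5],[0,0,-3.5],[0,0,-3.5],[0,0,-3.5],[0,0,-3.5],[0,0,-3.5],[0,0,-3.5],[0,0,-3.5]],"claw":[0.05,0.05,0.05,0.05,0.05,0.05,0.05,0.05,0.05,0.05,0.05,0.05,0.05,0.05,0.05,0.05,0.05,0.05]}' 20; python3 -c "
from h import *
st(); cap('wrist','w1.png')"
```

```text
time_s: 1.65
tcp_pos: [0.4642, 0.0359, 0.2226]
tcp_rot: [-0.023, 0.707, 0.023, 0.707]
contact_force: [1.2, 0.4, -0.0]
opening: 0.0499
t 1.65 tcp [0.4642 0.0359 0.2226] sorter mm [-98.4  30.8] jaw yaw sorter deg 1.95 fingers [ 0.  0. -1.] F [ 1.2  0.4 -0. ] op 0.0499 j [ 0.03  0.    2.2   0.    0.94 -0.04]
```

View pics/w1.png

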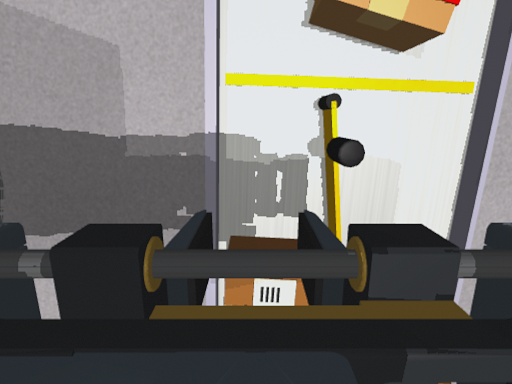

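The wrist view shows the near guide at col ~212 and the far guide at ~480. The arm runs from (335,240) to the grip at (345,152) and the tip at (330,102). The tail carton's front edge is at row ~238.

Run:
```python
from h import *
L=load('wrist');W=world(L);S=tos(W);z=W[...,2];ok=(L['d']>0)
m=ok&(abs(z-.06)<.005)&(abs(S[...,0])>.125)&(abs(S[...,0])<.16)&(np.arange(384)[:,None]<200)
for s in (-1,1):
    mm=m&(S[...,0]*s>0); P=S[mm]
    if len(P)>20: print('guide',s,len(P),np.percentile(P[:,0],[2,50,98]).round(4),cv2.fitLine(P.astype(np.float32),cv2.DIST_HUBER,0,.001,.001).ravel().round(4))
m=ok&(z>.118)&(z<.132)&(S[...,1]>.03)&(S[...,1]<.12); P=S[m];print('grip',len(P),np.median(z[m]),cv2.minEnclosingCircle((P*1000).astype(np.float32)))
m=ok&(z>.087)&(z<.097)&(S[...,1]<0.02)&(S[...,0]<-.03); P=S[m];print('tail',len(P),np.percentile(P[:,1],[90,99,100]),np.percentile(P[:,0],[1,99]))
m=ok&(abs(z-.03)<.003)&(S[...,1]>0.1)&(abs(S[...,0])<.13); print('deck z',np.median(z[m]))
```

```text
guide -1 1292 [-0.1464 -0.1433 -0.1407] [ 0.0035  1.     -0.1435  0.1179]
guide 1 1508 [0.1401 0.1422 0.1472] [ 0.0112 -0.9999  0.1422  0.1231]
grip 670 0.12644940322686712 ((-20.245365142822266, 74.41404724121094), 11.979958534240723)
tail 2153 [-0.06507943 -0.06203428 -0.06098343] [-0.12639295 -0.04177848]
deck z 0.029746244070527506
```

Run:
```python
from h import *
L=load('wrist');W=world(L);S=tos(W)
for v in range(230,262,3): print(v,L['im'][v,240],L['im'][v,285],(W[v,240,2]*1000).round(1),(S[v,240]*1000).round(1),(W[v,285,2]*1000).round(1),(S[v,285]*1000).round(1),(tos(ray(L,240,v,.092))*1000).round(1))
for n,p in (('scene',None),('side',None)):
    L=load(n);W=world(L);S=tos(W)
    m=(L['d']>0)&(W[...,2]>.087)&(W[...,2]<.096)&(S[...,0]<-.03)&(S[...,0]>-.14)&(S[...,1]<0)&(S[...,1]>-.17)
    P=S[m]; print(n,len(P),np.percentile(P[:,1],[50,90,95,98,99,100]).round(4),np.percentile(P[:,0],[1,99]))
```

```text
230 [123 125 124] [222 226 225] 29.5 [-114.4  -32.4] 29.5 [-59.6 -30.6] [-111.9   -8.9]
233 [123 125 124] [221 225 225] 30.2 [-114.3  -36. ] 30.7 [-59.5 -34. ] [-111.9  -12.1]
236 [35 52 73] [224 227 227] 29.3 [-114.2  -40.3] 30.0 [-59.2 -38.2] [-111.8  -15.3]
239 [24 45 68] [15 37 62] 39.4 [-113.7  -40.1] 31.6 [-59.1 -41.4] [-111.7  -18.6]
242 [25 45 68] [28 47 70] 48.6 [-113.3  -40. ] 42.8 [-60.3 -40.7] [-111.7  -21.8]
245 [25 45 69] [27 47 71] 58.8 [-112.8  -39.4] 51.8 [-61.1 -40.7] [-111.6  -25.1]
248 [28 44 65] [28 46 68] 66.5 [-112.5  -39.7] 59.1 [-61.8 -41.2] [-111.5  -28.4]
251 [47 48 46] [48 47 46] 303.1 [-103.6   64.1] 304.0 [-91.3  64.9] [-111.5  -31.7]
254 [55 54 53] [55 54 53] 304.9 [-103.5   64. ] 304.5 [-91.3  64.2] [-111.4  -35. ]
257 [57 55 55] [56 55 54] 306.6 [-103.5   64. ] 307.7 [-91.6  64.9] [-111.3  -38.3]
260 [58 58 58] [59 58 58] 307.4 [-103.4   63.5] 306.7 [-91.4  63.5] [-111.2  -41.7]
scene 727 [-0.0976 -0.0456 -0.0417 -0.0399 -0.0393 -0.0366] [-0.12659383 -0.0310558 ]
side 784 [-0.1096 -0.0554 -0.0477 -0.0426 -0.0417 -0.0385] [-0.12921518 -0.03116131]
```

```bash
python3 -m inch '{"linear":[[0.011,-0.015,0],[0.0108,-0.015,0],[0,0,-0.03],[0,0,-0.033],[0,0,-0.033],[0,0,-0.033],[0,0,-0.025],[0,0,-0.012],[0,0,0]],"angular":[[0,0,-1],[0,0,-1],[0,0,0],[0,0,0],[0,0,0],[0,0,0],[0,0,0],[0,0,0],[0,0,0]],"claw":[0.05,0.05,0.05,0.05,0.05,0.05,0.05,0.05,0.05]}'; python3 -c "
from h import *
st()"
```

```text
time_s: 2.45
tcp_pos: [0.4905, -0.0047, 0.052]
tcp_rot: [-0.005, 0.704, 0.004, 0.71]
contact_force: [-0.3, -0.2, -0.5]
opening: 0.0501
t 2.45 tcp [ 0.4905 -0.0047  0.052 ] sorter mm [-73.3 -10.6] jaw yaw sorter deg -1.08 fingers [ 0.008 -0.001 -1.   ] F [-0.3 -0.2 -0.5] op 0.0501 j [-0.06  0.35  2.21 -0.    0.58 -0.07]
```

```bash
python3 -m inch '{"linear":[[-0.002,-0.006,0],[-0.001,-0.007,0],[0,-0.007,0],[0,-0.007,0],[0,-0.006,0]],"angular":[[0,0,0.5],[0,0,0.5],[0,0,0],[0,0,0],[0,0,0]],"claw":[0.05,0.05,0.05,0.05,0.05]}'; python3 -c "
from h import *
st()"
```

```text
time_s: 2.87
tcp_pos: [0.488, -0.0399, 0.0547]
tcp_rot: [-0.012, 0.703, 0.011, 0.711]
contact_force: [-0.3, 1.5, -1.6]
opening: 0.0501
t 2.87 tcp [ 0.488  -0.0399  0.0547] sorter mm [-77.  -45.7] jaw yaw sorter deg 0.12 fingers [ 0.01  -0.001 -1.   ] F [-0.3  1.5 -1.6] op 0.0501 j [-0.13  0.34  2.21  0.    0.58 -0.16]
```

```bash
python3 -m inch '{"linear":[[0,-0.004,0],[0,-0.004,0],[0,-0.002,0],[0,0,0]],"angular":[[0,0,0],[0,0,0],[0,0,0],[0,0,0]],"claw":[0.05,0.05,0.05,0.05]}'; python3 -c "
from h import *
st()"
```

```text
time_s: 3.2
tcp_pos: [0.489, -0.0513, 0.0565]
tcp_rot: [-0.01, 0.702, 0.011, 0.712]
contact_force: [1.4, 10.8, -1.7]
opening: 0.0499
t 3.2 tcp [ 0.489  -0.0513  0.0565] sorter mm [-76.4 -57.1] jaw yaw sorter deg -0.08 fingers [ 0.013  0.001 -1.   ] F [ 1.4 10.8 -1.7] op 0.0499 j [-0.15  0.34  2.21  0.01  0.58 -0.19]
```

```bash
python3 -m inch '{"linear":[[0,0.01,0],[0,0.02,0],[0,0.005,0.03],[0,0,0.033],[0,0,0.033],[0,0,0.03],[0,0,0.01],[0,0,0]],"angular":[[0,0,0],[0,0,0],[0,0,0],[0,0,0],[0,0,0],[0,0,0],[0,0,0],[0,0,0]],"claw":[0.045,0.045,0.045,0.045,0.045,0.045,0.045,0.045]}'
python3 - <<'E'
from h import *
st(); cap('side','s2.png'); cap('wrist','w2.png')
L=load('wrist');W=world(L);S=tos(W)
for n in ('side','wrist'):
    L=load(n);W=world(L);S=tos(W)
    m=(L['d']>0)&(W[...,2]>.04)&(W[...,2]<.088)&(S[...,0]<-.04)&(S[...,0]>-.125)&(S[...,1]<0)&(S[...,1]>-.1)
    P=S[m]; print(n,'front',len(P),np.percentile(P[:,1],[5,50,95,99]).round(4) if len(P) else '')
    m=(L['d']>0)&(W[...,2]>.088)&(W[...,2]<.096)&(S[...,0]<-.04)&(S[...,0]>-.125)&(S[...,1]<0)&(S[...,1]>-.1)
    P=S[m]; print(n,'top',len(P),np.percentile(P[:,1],[50,95,99]).round(4) if len(P) else '')
E
```

```text
time_s: 3.87
tcp_pos: [0.488, -0.0139, 0.1983]
tcp_rot: [-0.011, 0.703, 0.01, 0.711]
contact_force: [0.1, 0.1, -0.1]
opening: 0.0448
t 3.87 tcp [ 0.488  -0.0139  0.1983] sorter mm [-76.2 -19.7] jaw yaw sorter deg -0.07 fingers [ 0.012 -0.    -1.   ] F [ 0.1  0.1 -0.1] op 0.0448 j [-0.08  0.07  2.18  0.    0.88 -0.11]
side front 0 
side top 120 [-0.0855 -0.0746 -0.0727]
wrist front 1069 [-0.0751 -0.0746 -0.0741 -0.0739]
wrist top 89 [-0.0993 -0.0985 -0.0983]
```

View pics/s2.png

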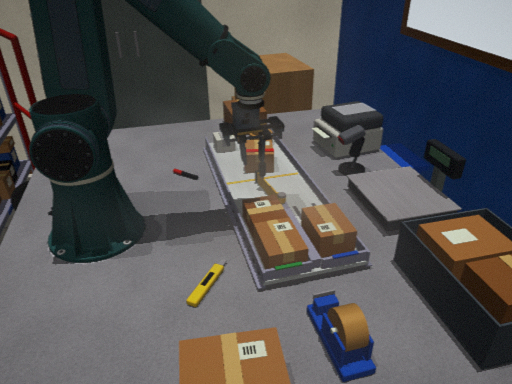

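The side view shows both near-lane cartons home against the stop. The wrist depth puts the tail front at y = -74.6 mm. Next is the switch grip.

```bash
python3 -m inch '{"linear":[[0.013,0.024,0],[0.0135,0.024,0],[0.0135,0.024,0],[0.013,0.024,0],[0,0,0]],"angular":[[0,0,0],[0,0,0],[0,0,0],[0,0,0],[0,0,0]],"claw":[0.045,0.045,0.045,0.045,0.045]}'; python3 -c "
from h import *
st()"
```

```text
time_s: 4.38
tcp_pos: [0.5378, 0.0848, 0.1866]
tcp_rot: [-0.01, 0.708, 0.009, 0.707]
contact_force: [0.4, -0.9, -0.7]
opening: 0.0451
t 4.38 tcp [0.5378 0.0848 0.1866] sorter mm [-23.3  77.4] jaw yaw sorter deg -0.33 fingers [-0.001 -0.001 -1.   ] F [ 0.4 -0.9 -0.7] op 0.0451 j [ 0.11  0.19  2.07 -0.    0.89  0.09]
```

```bash
python3 -m inch '{"linear":[[0.003,-0.003,-0.015],[0,0,-0.025],[0,0,-0.025],[0,0,-0.02],[0,0,0]],"angular":[[0,0,0],[0,0,0],[0,0,0],[0,0,0],[0,0,0]],"claw":[0.045,0.045,0.045,0.045,0.045]}'; python3 -c "
from h import *
st()"
```

```text
time_s: 4.8
tcp_pos: [0.5364, 0.0818, 0.0896]
tcp_rot: [-0.011, 0.711, 0.009, 0.703]
contact_force: [-1.2, -1.3, -0.3]
opening: 0.0448
t 4.8 tcp [0.5364 0.0818 0.0896] sorter mm [-24.8  74.4] jaw yaw sorter deg -0.15 fingers [-0.011 -0.003 -1.   ] F [-1.2 -1.3 -0.3] op 0.0448 j [ 0.11  0.35  2.09 -0.    0.71  0.08]
```

```bash
python3 -m inch '{"linear":[[-0.012,-0.002,0.003],[-0.012,-0.003,0.003],[-0.012,-0.004,0],[-0.012,-0.005,0],[-0.012,-0.006,0],[-0.011,-0.007,0],[-0.008,-0.006,0],[0,0,0]],"angular":[[0,0,0],[0,0,0],[0,0,0],[0,0,0],[0,0,0],[0,0,0],[0,0,0],[0,0,0]],"claw":[0.045,0.045,0.045,0.045,0.045,0.045,0.045,0.045]}'; python3 -c "
from h import *
st()"
```

```text
time_s: 5.47
tcp_pos: [0.4553, 0.0457, 0.0957]
tcp_rot: [-0.011, 0.708, 0.009, 0.706]
contact_force: [6.5, 0.6, -3.2]
opening: 0.0458
t 5.47 tcp [0.4553 0.0457 0.0957] sorter mm [-107.    40.9] jaw yaw sorter deg -0.18 fingers [-0.003 -0.003 -1.   ] F [ 6.5  0.6 -3.2] op 0.0458 j [ 0.05  0.22  2.26 -0.    0.66  0.03]
```

```bash
python3 -m inch '{"linear":[[-0.003,-0.002,0],[-0.002,-0.001,0],[0,0,0]],"angular":[[0,0,0],[0,0,0],[0,0,0]],"claw":[0.045,0.045,0.045]}'; python3 -c "
from h import *
st()"
```

```text
time_s: 5.72
tcp_pos: [0.4564, 0.0419, 0.0992]
tcp_rot: [-0.01, 0.702, 0.009, 0.712]
contact_force: [-1.1, -0.3, -0.6]
opening: 0.0449
t 5.72 tcp [0.4564 0.0419 0.0992] sorter mm [-106.    37.1] jaw yaw sorter deg -0.26 fingers [ 0.015 -0.001 -1.   ] F [-1.1 -0.3 -0.6] op 0.0449 j [ 0.04  0.21  2.27 -0.    0.65  0.02]
```

```bash
python3 -m inch '{"linear":[[0,0,0.02],[0,0,0.03],[0,0,0.03],[0,0,0.01],[0,0,0]],"angular":[[0,0,0],[0,0,0],[0,0,0],[0,0,0],[0,0,0]],"claw":[0.045,0.045,0.045,0.045,0.045]}'
python3 - <<'E'
from h import *
st(); 
for n in ('scene','side'):
    cap(n,n+'3.png')
    L=load(n);W=world(L);S=tos(W);z=W[...,2];ok=(L['d']>0)
    for lo,hi in ((.121,.132),(.10,.12)):
        m=ok&(z>lo)&(z<hi)&(S[...,1]>.0)&(S[...,1]<.12)&(S[...,0]<0)&(S[...,0]>-.13); P=S[m]
        if len(P)>5: print(n,'grip',len(P),np.median(z[m]),cv2.minEnclosingCircle((P*1000).astype(np.float32)))
E
```

```text
time_s: 6.13
tcp_pos: [0.4551, 0.0398, 0.1938]
tcp_rot: [-0.009, 0.701, 0.009, 0.713]
contact_force: [1.2, 0.6, -0.1]
opening: 0.045
t 6.13 tcp [0.4551 0.0398 0.1938] sorter mm [-107.3   35. ] jaw yaw sorter deg -0.34 fingers [ 0.017 -0.001 -1.   ] F [ 1.2  0.6 -0.1] op 0.045 j [ 0.04  0.02  2.24 -0.    0.86  0.01]
scene grip 49 0.12688299460608155 ((-96.35126495361328, 40.35239791870117), 13.005090713500977)
scene grip 48 0.10984803239705643 ((-93.76463317871094, 43.32270431518555), 11.510169982910156)
side grip 27 0.12746816153200935 ((-97.96047973632812, 35.706153869628906), 10.233318328857422)
side grip 40 0.10997865208761054 ((-99.39888763427734, 38.23408126831055), 13.937711715698242)
```

View pics/scene3.png

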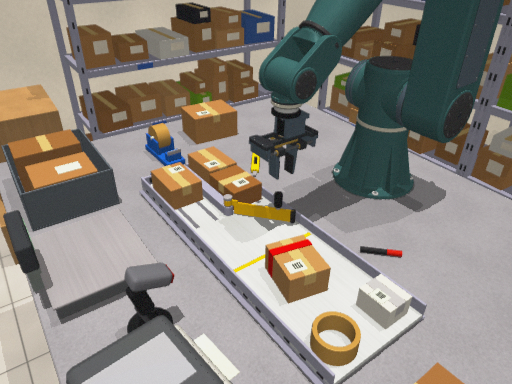

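The switch grip measures (-96, 40), which gives an angle of 0.696 rad, so it is at the stop. Next I'll go beside the red-band carton with the jaws turned along the lane.

```bash
python3 -m inch '{"linear":[[0.001,0.016,0],[0.001,0.016,0],[0.001,0.016,0],[0.001,0.016,0],[0.001,0.016,0],[0.001,0.016,0],[0.001,0.016,0],[0.001,0.016,0],[0.001,0.016,0],[0.001,0.016,0],[0.001,0.016,0],[0.001,0.016,0],[0.001,0.016,0],[0,0,0]],"angular":[[0,0,7],[0,0,7],[0,0,7],[0,0,7],[0,0,7],[0,0,7],[0,0,7],[0,0,7],[0,0,7],[0,0,7],[0,0,7],[0,0,7],[0,0,7],[0,0,0]],"claw":[0.045,0.045,0.045,0.08,0.0912,0.0912,0.0912,0.0912,0.0912,0.0912,0.0912,0.0912,0.0912,0.0912]}'; python3 -c "
from h import *
st()"
```

```text
time_s: 7.4
tcp_pos: [0.4541, 0.2514, 0.1694]
tcp_rot: [-0.518, 0.485, 0.523, 0.472]
contact_force: [-0.3, -0.2, -0.8]
opening: 0.0913
t 7.4 tcp [0.4541 0.2514 0.1694] sorter mm [-101.8  246.5] jaw yaw sorter deg 93.05 fingers [-0.018 -0.01  -1.   ] F [-0.3 -0.2 -0.8] op 0.0913 j [ 0.46  0.18  2.12 -0.    0.86 -1.19]
```

```bash
python3 -m inch '{"linear":[[0.01,-0.002,-0.005],[0.007,-0.002,-0.025],[0,0,-0.03],[0,0,-0.025],[0,0,-0.02],[0,0,-0.006],[0,0,0]],"angular":[[0.6,-1,-1.5],[0,0,-1.5],[0,0,0],[0,0,0],[0,0,0],[0,0,0],[0,0,0]],"claw":[0.0912,0.0912,0.0912,0.0912,0.0912,0.0912,0.0912]}'; python3 -c "
from h import *
st()"
```

```text
time_s: 7.98
tcp_pos: [0.4662, 0.2421, 0.0468]
tcp_rot: [-0.501, 0.5, 0.504, 0.494]
contact_force: [-1.2, -0.5, 0.4]
opening: 0.0914
t 7.98 tcp [0.4662 0.2421 0.0468] sorter mm [-89.9 236.8] jaw yaw sorter deg 88.86 fingers [-0.009 -0.003 -1.   ] F [-1.2 -0.5  0.4] op 0.0914 j [ 0.43  0.41  2.13  0.    0.62 -1.15]
```

```bash
python3 -m inch '{"linear":[[0.007,0.003,0.005],[0.007,0.002,0.004],[0.007,0,0],[0.007,0,0],[0.007,0,0],[0.007,0,0],[0.007,0,0],[0.007,0,0],[0.007,0,0],[0.007,0,0]],"angular":[[0,0,0.6],[0,0,0.5],[0,0,0],[0,0,0],[0,0,0],[0,0,0],[0,0,0],[0,0,0],[0,0,0],[0,0,0]],"claw":[0.0912,0.0912,0.0912,0.0912,0.0912,0.0912,0.0912,0.0912,0.0912,0.0912]}'; python3 -c "
from h import *
st();cap('scene','sc4.png')"
```

```text
time_s: 8.82
tcp_pos: [0.5441, 0.2472, 0.0612]
tcp_rot: [-0.506, 0.495, 0.508, 0.49]
contact_force: [-2.8, -0.1, 1.4]
opening: 0.0912
t 8.82 tcp [0.5441 0.2472 0.0612] sorter mm [-11.9 239.5] jaw yaw sorter deg 89.87 fingers [-0.007 -0.003 -1.   ] F [-2.8 -0.1  1.4] op 0.0912 j [ 0.39  0.46  1.99  0.    0.7  -1.21]
```

View pics/sc4.png

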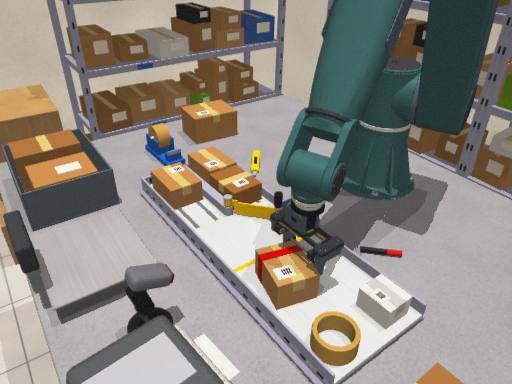

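The carton is now squared against the fingers and near the middle, at (285,275). I'll continue to the far-lane line.

```bash
python3 -m inch '{"linear":[[0.006,0,-0.002],[0.006,0,-0.002],[0.005,0,0],[0.003,0,0],[0,0,0]],"angular":[[0,0,0],[0,0,0],[0,0,0],[0,0,0],[0,0,0]],"claw":[0.0912,0.0912,0.0912,0.0912,0.0912]}'
python3 - <<'E'
from h import *
st();cap('scene','sc5.png')
L=load('scene');W=world(L);S=tos(W);z=W[...,2]
m=(L['d']>0)&(z>.099)&(z<.109)&(S[...,1]>.13)&(S[...,1]<.36)&(S[...,0]<.15)&(S[...,0]>0)
k,lab,s,_=cv2.connectedComponentsWithStats(m.astype(np.uint8));i=1+np.argmax(s[1:,4]);P=S[lab==i]
print(len(P),cv2.minAreaRect((P*1000).astype(np.float32)),np.percentile(P*1000,[0.5,99.5],axis=0))
E
```

```text
time_s: 9.28
tcp_pos: [0.5676, 0.2473, 0.0566]
tcp_rot: [-0.506, 0.495, 0.508, 0.49]
contact_force: [-0.7, -0.2, 2.3]
opening: 0.0911
t 9.28 tcp [0.5676 0.2473 0.0566] sorter mm [ 11.6 238.9] jaw yaw sorter deg 89.86 fingers [-0.006 -0.003 -1.   ] F [-0.7 -0.2  2.3] op 0.0911 j [ 0.37  0.5   1.94 -0.    0.71 -1.23]
1848 ((71.25190734863281, 242.68838500976562), (143.57505798339844, 105.92291259765625), 73.60558319091797) [[ 20.74867429 174.59086854]
 [137.93207396 322.15041956]]
```

```bash
python3 -m inch '{"linear":[[-0.01,0,0],[-0.012,0,0],[-0.005,0,0.025],[0,0,0.035],[0,0,0.035],[0,0,0.035],[0,0,0.01],[0,0,0]],"angular":[[0,0,0],[0,0,0],[0,0,0],[0,0,0],[0,0,0],[0,0,-7],[0,0,-7],[0,0,-7]],"claw":[0.0912,0.0912,0.0912,0.0912,0.07,0.06,0.06,0.06]}'
python3 - <<'E'
from h import *
st();cap('scene','sc6.png');cap('side','si6.png')
for n in ('scene','side'):
    L=load(n);W=world(L);S=tos(W);z=W[...,2]
    m=(L['d']>0)&(z>.0995)&(z<.108)&(S[...,1]>.13)&(S[...,1]<.36)&(S[...,0]<.15)&(S[...,0]>-.05)
    k,lab,s,_=cv2.connectedComponentsWithStats(m.astype(np.uint8));i=1+np.argmax(s[1:,4]);P=S[lab==i]
    print(len(P),cv2.minAreaRect((P*1000).astype(np.float32)),np.percentile(P*1000,[0.5,99.5],axis=0))
E
```

```text
time_s: 10.0
tcp_pos: [0.5282, 0.246, 0.1997]
tcp_rot: [-0.404, 0.581, 0.41, 0.575]
contact_force: [0.6, 0.0, -0.0]
opening: 0.0673
t 10.0 tcp [0.5282 0.246  0.1997] sorter mm [-27.8 238.8] jaw yaw sorter deg 68.55 fingers [-0.013  0.002 -1.   ] F [ 0.6  0.  -0. ] op 0.0673 j [ 0.39  0.23  1.98  0.01  0.94 -0.84]
1846 ((71.58909606933594, 247.52340698242188), (134.1455841064453, 108.73479461669922), 71.06612396240234) [[  8.01921602 175.13858922]
 [137.67077426 321.7577969 ]]
437 ((69.20551300048828, 246.47396850585938), (135.92881774902344, 104.8148422241211), 71.38365936279297) [[  4.43215329 169.10929566]
 [131.75310101 319.38935406]]
```

View pics/sc6.png

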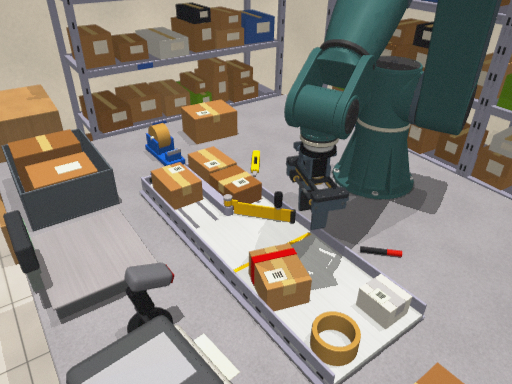

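The carton was pushed across but turned further: it is now at (70,247) with yaw about -19°, because its corner slipped between the open fingers. Pushing from behind with a narrower opening will hit the left-back corner and square it.

```bash
python3 -m inch '{"linear":[[0.01,0.012,0],[0.01,0.012,0],[0.01,0.012,0],[0.01,0.012,0],[0.01,0.012,0],[0.01,0.012,0],[0.01,0.012,0],[0.01,0.012,0],[0.01,0.012,0],[0.01,0.012,0],[0,0,0]],"angular":[[0,0,-6.8],[0,0,-6.8],[0,0,-6.8],[0,0,-6.8],[0,0,-6.8],[0,0,-6.8],[0,0,-6.8],[0,0,-6.8],[0,0,-6.8],[0,0,-4],[0,0,0]],"claw":[0.05,0.05,0.05,0.05,0.05,0.05,0.05,0.05,0.05,0.05,0.05]}'; python3 -c "
from h import *
st();cap('wrist','w7.png')"
```

```text
time_s: 11.02
tcp_pos: [0.6188, 0.3684, 0.185]
tcp_rot: [-0.03, 0.713, 0.039, 0.699]
contact_force: [0.4, 0.6, 0.4]
opening: 0.0499
t 11.02 tcp [0.6188 0.3684 0.185 ] sorter mm [ 66.5 358.3] jaw yaw sorter deg 3.76 fingers [-0.02   0.012 -1.   ] F [0.4 0.6 0.4] op 0.0499 j [0.5  0.46 1.7  0.02 0.99 0.39]
```

```bash
python3 -m inch '{"linear":[[0.004,0,-0.01],[0.004,-0.001,-0.025],[0,0,-0.03],[0,0,-0.028],[0,0,-0.02],[0,0,-0.008],[0,0,0]],"angular":[[-0.7,-1.1,-2],[0,0,-1.8],[0,0,0],[0,0,0],[0,0,0],[0,0,0],[0,0,0]],"claw":[0.05,0.05,0.05,0.05,0.05,0.05,0.05]}'; python3 -c "
from h import *
st()"
```

```text
time_s: 11.65
tcp_pos: [0.6182, 0.3611, 0.0563]
tcp_rot: [-0.027, 0.709, 0.024, 0.705]
contact_force: [-0.3, -0.6, 0.4]
opening: 0.0501
t 11.65 tcp [0.6182 0.3611 0.0563] sorter mm [ 65.7 351. ] jaw yaw sorter deg 2.28 fingers [-0.006 -0.005 -1.   ] F [-0.3 -0.6  0.4] op 0.0501 j [ 0.5   0.61  1.74 -0.    0.8   0.43]
```

```bash
python3 -m inch '{"linear":[[0.006,0,0],[0.005,-0.002,0],[0,-0.006,0],[0,-0.007,0],[0,-0.007,0],[0,-0.007,0],[0,-0.007,0],[0,-0.007,0],[0,-0.006,0],[0,0,0]],"angular":[[0,0,-1.2],[0,0,-1],[0,0,0],[0,0,0],[0,0,0],[0,0,0],[0,0,0],[0,0,0],[0,0,0],[0,0,0]],"claw":[0.05,0.05,0.05,0.05,0.05,0.05,0.05,0.05,0.05,0.05]}'
python3 - <<'E'
from h import *
st();cap('scene','sc8.png');cap('side','si8.png')
for n in ('scene','side'):
    L=load(n);W=world(L);S=tos(W);z=W[...,2]
    m=(L['d']>0)&(z>.0995)&(z<.108)&(S[...,1]>.03)&(S[...,1]<.36)&(S[...,0]<.15)&(S[...,0]>-.05)
    k,lab,s,_=cv2.connectedComponentsWithStats(m.astype(np.uint8));i=1+np.argmax(s[1:,4]);P=S[lab==i]
    print(len(P),cv2.minAreaRect((P*1000).astype(np.float32)),np.percentile(P*1000,[0.5,99.5],axis=0))
E
```

```text
time_s: 12.48
tcp_pos: [0.6318, 0.3068, 0.0627]
tcp_rot: [-0.013, 0.707, 0.012, 0.707]
contact_force: [-0.0, -0.1, -0.5]
opening: 0.0502
t 12.48 tcp [0.6318 0.3068 0.0627] sorter mm [ 77.6 296.3] jaw yaw sorter deg 0.18 fingers [-0.    -0.001 -1.   ] F [-0.  -0.1 -0.5] op 0.0502 j [ 0.42  0.59  1.77 -0.    0.79  0.39]
746 ((76.56478881835938, 187.33372497558594), (91.0173110961914, 110.55192565917969), 84.89874267578125) [[ 21.79987981 139.92813268]
 [134.16284734 222.26858437]]
481 ((78.61317443847656, 225.31861877441406), (174.9806671142578, 107.72206115722656), 84.09516143798828) [[ 19.8847869  138.80092959]
 [133.06137662 299.6788343 ]]
```

View pics/sc8.png

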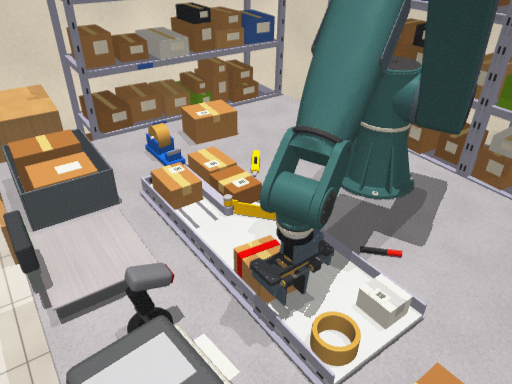

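Yaw is now about -5° at x = 77, so it is squaring up. I'll keep pushing.

```bash
python3 -m inch '{"linear":[[0,-0.006,-0.003],[0,-0.007,-0.002],[0,-0.007,0],[0,-0.007,0],[0,-0.007,0],[0,-0.007,0],[0,-0.007,0],[0,-0.006,0],[0,0,0]],"angular":[[0,0,0],[0,0,0],[0,0,0],[0,0,0],[0,0,0],[0,0,0],[0,0,0],[0,0,0],[0,0,0]],"claw":[0.05,0.05,0.05,0.05,0.05,0.05,0.05,0.05,0.05]}'
python3 - <<'E'
from h import *
st();cap('scene','sc9.png');cap('side','si9.png')
for n in ('scene','side'):
    L=load(n);W=world(L);S=tos(W);z=W[...,2]
    m=(L['d']>0)&(z>.0995)&(z<.108)&(S[...,1]>.03)&(S[...,1]<.225)&(S[...,0]<.15)&(S[...,0]>-.05)
    k,lab,s,_=cv2.connectedComponentsWithStats(m.astype(np.uint8));i=1+np.argmax(s[1:,4]);P=S[lab==i]
    print(len(P),cv2.minAreaRect((P*1000).astype(np.float32)),np.percentile(P*1000,[0.5,99.5],axis=0))
E
```

```text
time_s: 13.33
tcp_pos: [0.6322, 0.2491, 0.0574]
tcp_rot: [-0.013, 0.707, 0.013, 0.707]
contact_force: [0.5, 1.6, -1.8]
opening: 0.0496
t 13.33 tcp [0.6322 0.2491 0.0574] sorter mm [ 76.2 238.6] jaw yaw sorter deg 0.26 fingers [ 0.001 -0.    -1.   ] F [ 0.5  1.6 -1.8] op 0.0496 j [ 0.34  0.57  1.82 -0.    0.75  0.31]
622 ((83.82794189453125, 128.0340576171875), (107.85010528564453, 79.03648376464844), 1.8211960792541504) [[ 32.07524401  89.85023124]
 [137.58032465 162.86345527]]
520 ((81.46531677246094, 155.07366943359375), (108.41502380371094, 138.80812072753906), 0.27118661999702454) [[ 27.91467672  87.14931255]
 [134.58875977 223.77568404]]
```

```bash
python3 -m inch '{"linear":[[0,-0.006,0],[0,-0.009,0],[0,-0.009,0],[0.001,-0.009,0],[0,-0.009,0],[0,-0.009,0],[0.001,-0.009,0],[0,-0.009,0],[0,-0.009,0],[0.001,-0.009,0],[0,-0.009,0],[0,-0.009,0],[0.001,-0.009,0],[0,-0.009,0],[0,-0.009,0],[0.001,-0.009,0],[0,-0.007,0],[0,0,0]],"angular":[[0,0,0],[0,0,0],[0,0,0],[0,0,0],[0,0,0],[0,0,0],[0,0,0],[0,0,0],[0,0,0],[0,0,0],[0,0,0],[0,0,0],[0,0,0],[0,0,0],[0,0,0],[0,0,0],[0,0,0],[0,0,0]],"claw":[0.05,0.05,0.05,0.05,0.05,0.05,0.05,0.05,0.05,0.05,0.05,0.05,0.05,0.05,0.05,0.05,0.05,0.05]}'
python3 - <<'E'
from h import *
st();cap('scene','sc10.png');cap('side','si10.png')
for n in ('scene','side'):
    L=load(n);W=world(L);S=tos(W);z=W[...,2]
    m=(L['d']>0)&(z>.102)&(z<.108)&(S[...,1]>-.17)&(S[...,1]<.08)&(S[...,0]<.15)&(S[...,0]>-.05)
    k,lab,s,_=cv2.connectedComponentsWithStats(m.astype(np.uint8));i=1+np.argmax(s[1:,4]);P=S[lab==i]
    print(len(P),cv2.minAreaRect((P*1000).astype(np.float32)),np.percentile(P*1000,[0.5,99.5],axis=0))
E
```

```text
time_s: 14.93
tcp_pos: [0.6372, 0.0857, 0.0574]
tcp_rot: [-0.013, 0.707, 0.013, 0.707]
contact_force: [-0.5, 1.5, 0.5]
opening: 0.0498
t 14.93 tcp [0.6372 0.0857 0.0574] sorter mm [76.1 75.2] jaw yaw sorter deg 0.28 fingers [ 0.001 -0.    -1.   ] F [-0.5  1.5  0.5] op 0.0498 j [ 0.1   0.52  1.9  -0.    0.72  0.06]
311 ((84.01019287109375, -44.203697204589844), (111.91175079345703, 67.55654907226562), 6.337373733520508) [[ 31.5885441  -73.59273204]
 [137.90498367 -12.58087072]]
643 ((81.42774963378906, -3.6668930053710938), (148.69546508789062, 108.04469299316406), 89.72754669189453) [[ 27.85024563 -76.07395424]
 [134.1131726   61.35654877]]
```

View pics/si10.png

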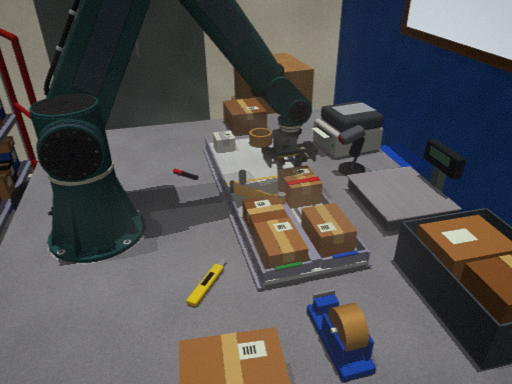

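The carton's nose is in the far lane at about (300,190), with the front at y ≈ -74 mm, and it is straight. The switch is still over.

```bash
python3 -m inch '{"linear":[[0,-0.006,0],[0,-0.009,0],[0,-0.009,0],[0.001,-0.009,0],[0,-0.009,0],[0,-0.009,0],[0.001,-0.009,0],[0,-0.009,0],[0,-0.009,0],[0.001,-0.009,0],[0,-0.009,0],[0,-0.007,0],[0,-0.004,0]],"angular":[[0,0,0],[0,0,0],[0,0,0],[0,0,0],[0,0,0],[0,0,0],[0,0,0],[0,0,0],[0,0,0],[0,0,0],[0,0,0],[0,0,0],[0,0,0]],"claw":[0.05,0.05,0.05,0.05,0.05,0.05,0.05,0.05,0.05,0.05,0.05,0.05,0.05]}'; python3 -c "
from h import *
st()"
```

```text
time_s: 16.12
tcp_pos: [0.6401, -0.0304, 0.0574]
tcp_rot: [-0.013, 0.707, 0.013, 0.707]
contact_force: [0.8, 4.8, 0.8]
opening: 0.0499
t 16.12 tcp [ 0.6401 -0.0304  0.0574] sorter mm [ 75.3 -41. ] jaw yaw sorter deg 0.36 fingers [ 0.001  0.    -1.   ] F [0.8 4.8 0.8] op 0.0499 j [-0.08  0.52  1.9   0.    0.72 -0.12]
```

```bash
python3 -m inch '{"linear":[[0,-0.006,0],[0,-0.005,0],[0,-0.004,0],[0,-0.003,0],[0,0,0]],"angular":[[0,0,0],[0,0,0],[0,0,0],[0,0,0],[0,0,0]],"claw":[0.05,0.05,0.05,0.05,0.05]}'; python3 -c "
from h import *
st()"
```

```text
time_s: 16.53
tcp_pos: [0.64, -0.0504, 0.0574]
tcp_rot: [-0.013, 0.707, 0.014, 0.707]
contact_force: [0.6, 0.3, 0.3]
opening: 0.05
t 16.53 tcp [ 0.64   -0.0504  0.0574] sorter mm [ 74.6 -61. ] jaw yaw sorter deg 0.35 fingers [ 0.     0.001 -1.   ] F [0.6 0.3 0.3] op 0.05 j [-0.12  0.52  1.9   0.    0.72 -0.15]
```

```bash
python3 -m inch '{"linear":[[0,0.005,0],[0,0.012,0],[0,0.015,0],[0,0.01,0.02],[0,0,0.035],[0,0,0.04],[0,0.02,0.04],[0,0.04,0.03],[0,0.04,0.01],[0,0.04,0],[0,0.04,0],[0,0,0]],"angular":[[0,0,0],[0,0,0],[0,0,0],[0,0,0],[0,0,0],[0,0,0],[0,0,0],[0,0,0],[0,0,0],[0,0,0],[0,0,0],[0,0,0]],"claw":[0.05,0.05,0.05,0.05,0.05,0.05,0.05,0.05,0.05,0.05,0.05,0.05]}'
python3 - <<'E'
from h import *
st();cap('scene','sc11.png');cap('side','si11.png')
for n in ('scene','side'):
    L=load(n);W=world(L);S=tos(W);z=W[...,2];ok=L['d']>0
    for nm,lo,hi,x0,x1,y0,y1 in [('send top',.102,.109,.01,.145,-.24,0),('lane tops',.0965,.109,.01,.145,-.4,0),('tail',.088,.0955,-.14,-.02,-.18,0),('rowa',.097,.105,-.14,-.02,-.4,-.19),('grip',.121,.132,-.13,0,0,.12),('packet',.082,.09,-.14,0,.36,.5),('roll',.074,.082,.0,.145,.36,.5)]:
        m=ok&(z>lo)&(z<hi)&(S[...,0]>x0)&(S[...,0]<x1)&(S[...,1]>y0)&(S[...,1]<y1); P=S[m]*1000
        if len(P)>5:
            r=cv2.minAreaRect(P.astype(np.float32)); print(n,nm,len(P),'z',np.median(z[m]).round(4),[np.round(x,1) for x in r],'y',np.percentile(P[:,1],[.5,99.5]).round(1))
a=np.hstack([cv2.imread('pics/sc11.png')[130:330,130:340],cv2.imread('pics/si11.png')[120:320,190:400]])
cv2.imwrite('pics/z11.png',cv2.resize(a,None,fx=1.9,fy=1.9,interpolation=cv2.INTER_CUBIC))
E
```

```text
time_s: 17.53
tcp_pos: [0.6349, 0.1823, 0.232]
tcp_rot: [-0.013, 0.707, 0.015, 0.707]
contact_force: [-0.6, 0.1, -0.0]
opening: 0.0499
t 17.53 tcp [0.6349 0.1823 0.232 ] sorter mm [ 76.8 171.7] jaw yaw sorter deg 0.42 fingers [ 0.     0.002 -1.   ] F [-0.6  0.1 -0. ] op 0.0499 j [0.24 0.31 1.81 0.   1.02 0.2 ]
scene send top 955 z 0.1055 [array([  82.4, -157.7]), array([107.3, 163.8]), np.float64(0.2)] y [-236.3  -76.3]
scene lane tops 1741 z 0.1037 [array([  79.9, -216.1]), array([282.7, 111.4]), np.float64(88.2)] y [-352.3  -76.5]
scene tail 9 z 0.0934 [array([ -66.9, -122. ]), array([ 15.6, 142.1]), np.float64(40.7)] y [-179.5  -76.9]
scene rowa 642 z 0.1014 [array([ -74.9, -288.1]), array([150.4, 107.6]), np.float64(89.4)] y [-361.1 -213.8]
scene grip 38 z 0.1272 [array([-96.8,  43.3]), array([21.3, 17.3]), np.float64(50.4)] y [30.  52.4]
scene packet 1048 z 0.0865 [array([-78.1, 435.7]), array([86. , 78.3]), np.float64(90.0)] y [393.  478.2]
scene roll 714 z 0.0789 [array([ 79.1, 440.6]), array([97.3, 95.8]), np.float64(46.7)] y [392.5 487.8]
side send top 824 z 0.1044 [array([  80.4, -157.2]), array([108.7, 163.6]), np.float64(0.4)] y [-230.2  -78.2]
side lane tops 2140 z 0.1012 [array([  78.3, -217.3]), array([282.5, 111. ]), np.float64(88.0)] y [-354.6  -79.4]
side tail 702 z 0.0925 [array([ -74.3, -125.4]), array([109.2, 106.5]), np.float64(89.6)] y [-179.7  -73.4]
side rowa 1380 z 0.1003 [array([ -76.9, -287.8]), array([105. , 149.6]), np.float64(0.3)] y [-361.5 -214.9]
side grip 29 z 0.1265 [array([-98.7,  37.6]), array([19.4, 21.5]), np.float64(28.7)] y [27.3 48.3]
side packet 175 z 0.0857 [array([-80.3, 434. ]), array([95.4, 74.5]), np.float64(88.8)] y [386.9 481.7]
side roll 96 z 0.0774 [array([ 76.8, 438.6]), array([100.4,  92. ]), np.float64(75.6)] y [388.  488.2]
```

View pics/z11.png

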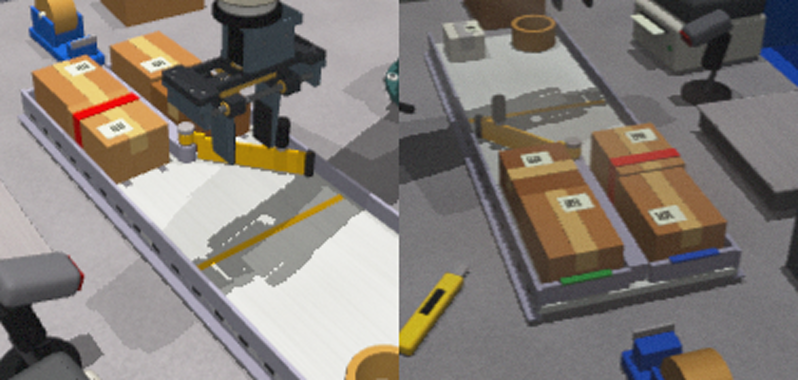

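The pictures show the send carton fully in the far lane: its back is at y ≈ -77 mm, and the two cartons together span 276 mm against a nominal 275 mm, so they are touching. The tail carton is home and the switch is over.

```bash
python3 -c "
from station import manip
manip.job_done()"
```

```text
the job is handed in; nothing more can be done
```

The job is done and handed in at about 17.6 s on the robot's clock. I did it in the order asked:

1. **Tail carton:** I pushed it home in the near lane, which was the full one. Its front went from y = -40 mm to about -74 mm, behind the nose at -60 mm.
2. **Switch arm:** I swung it across to shut the near lane. The grip measured about (-97, 41) mm, roughly 0.70 rad, so it is at its stop.
3. **Red-band carton:** I pushed it sideways, then from behind, into the far lane.

**Last checks (scene and side cameras):**
- The red-band carton's back is at about y = -77 mm, so it is fully inside the mouth.
- The two far-lane cartons together span about 276 mm, against 275 mm for their lengths, so they are touching to within about a millimetre.
- All cartons are upright, going by the heights of their tops.
- The white box and tape roll are within about 2 mm of where they were first measured, which is the camera accuracy.
- The gripper is clear of everything, and the contact forces I read between moves peaked at about 11 N.

**What went less well:**
- The sideways push turned the red-band carton further, from -14° to -19°, because its corner slipped between the open fingers. Pushing from behind squared it up again.
- On the final nudge of the switch arm the tool did not follow the commanded move, being close to the arm's inner reach limit. The cameras showed the arm already at its stop.
- I did not measure the marker, cutter and dispenser again. The arm never went near them.

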